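# Put the cordless screwdriver and its bits away

### The arm

A 6-joint arm with a two-finger parallel gripper is mounted at the origin on the work surface. World frame = base frame: x ahead of the robot, y to its left, z up, the work surface at z = 0. Lengths are in m, angles in rad, forces in N, time in s.
With the tool pointing down it reaches from about 0.325 to 0.875 m from the base axis. Payload 4.4 kg.
Tool frame: the origin (TCP) lies at the very end of the fingers, on their centre line; the grasp point (between the pads) lies 19 mm behind it (bot.pinch_z is the distance from the TCP to the grasp point, in m); z points along the fingers, y is the direction in which the jaws open and shut (so a half turn about z gives the same grasp; the last joint's range is limited). The gripper opens to 85 mm and grips with 20 to 120 N. Pads are 22 mm wide; open, the fingers measure 114 mm over their backs; the gripper's body (76 mm by 85 mm) begins 54 mm behind the grasp point. The pads swing forward as they close: fully open they stand 13 mm farther back than shut.
Start: joints at [-1.454, 0.207, 1.542, -0, 1.393, -0.15], TCP at [0.152, -0.555, 0.231] pointing down, gripper open.
Joint ranges: [-2.73, 2.73], [-0.86, 2.22], [0.23, 2.46], [-1.11, 4.25], [0.08, 2.63], [-2.82, 2.82]. Speed limits (rad/s): [2.79, 2.79, 3.14, 3.14, 3.14, 3.14].

### API

Orientations are given as a rotation vector (axis times angle).
In Python, from rig import bot gives the robot as it stands. The module is installed in compiled form; this text tells all that it offers.
- The arm moves only by the shell command python3 -m handwheel 'ROWS' [OPENING]. ROWS is JSON, a list of rows, each a list of 4 numbers: the shift along the tool's x, y, z in mm, then the turn about the tool's z in degrees. A call has 1 to 5 rows; each row shifts and turns the pose as measured when the row begins, along the tool's axes as they then stand; what a row does not reach is not made up. A row lasts 1/10 s, in which the tool goes at most 50 mm and 8.59 degrees, less where a joint would pass 70% of its speed; a pose out of reach is approached as far as the arm can. A call is refused whole if a number of a shift passes 50 or a number of a turn 8.59, either way. A call with a gripper value outside its range is refused whole. OPENING is the opening in per cent of the stroke, from 0 (shut) to 100 (fully open), set as the call begins (- or left out, the last holds). The fingers move at their own pace and stop on an object; the grip force is fixed at half the most. Time passes only in rows, so rows that do not move let the fingers close. It gives the time, the measured TCP pose, the force and the opening at its end, in the units of the state.
- bot.sense(): the state, without advancing time (a new reading comes with each control period).
- bot.snapshot(name): name is "scene" or "top" or "wrist"; returns a dict with "img" (384x512x3 uint8, red, green, blue), "depth" (384x512 float32, m along the optical axis (not along the pixel's ray), 0 where there is no reading), "K" (3x3 intrinsics, pixels), "xyz" and "rotation" of the camera in the world. Camera axes: x right, y down, z forward; pixel columns grow to the right and rows downward; lengths in m; the calibration is good to about 2 mm. The wrist camera is an equidistant fisheye: a pixel r from the principal point sees the ray r / f radians off the axis. A picture is of the moment at which its call begins.
- bot.finish_job(): hands the job in, once; it reports no verdict.
The state is a dict: "clock": time; "joint_pos": joint angles; "joint_velocities": joint speeds; "joint_torque": joint torques, N m; "tool_pos": TCP position; "tool_rot": TCP orientation; "force": force on the tool from outside, world axes, zero at the start; "moment": the same for the moment, N m; "finger_gap": opening from 0.0 (shut) to 1.0 (fully open).
Only numpy, scipy, OpenCV 4.12 (cv2) and the standard library are available. Lean on these libraries where they do the work, as an engineer would, in place of code of your own. Each camera call takes 0.05 s, during which the arm holds its last target.

### The job

Put the screwdriver set away: hang the orange cordless screwdriver on the empty double-prong hook of the rack, nose pointing out like its neighbours, lowering it gently on to the prongs and not disturbing the tools beside it, and push the open bit tray home until its push-push latch holds it shut by itself. Leave everything else on the bench where it is.

Things in the scene. Friction and masses are not known exactly. Their poses are not given: they have to be found in the camera images.
- driver_centre (a point): Centre of the motor housing of the orange pistol-grip cordless screwdriver (0.45-0.8 kg), loose, standing upright on its battery in front of the rack. Axes: -x to its nose, z up. Housing: flat-sided block 105 long (x) x 54 wide (y) x 52 mm high, flat underside 26 mm below this point, 118 mm above the battery's underside. Grip it across the sides from above.
- driver_handle (a point): Middle of the screwdriver's handle, 69 mm below and 10 mm behind (+x) the housing centre. Handle 40 long (x) x 30 mm wide (y), 86 mm free height between housing and battery foot; the foot (76 x 50 x 32 mm, at the bottom) is wider than the gap of a hook.
- driver_rear (a point): Centre of the housing's flat black rear end, 52.5 mm behind (+x) the housing centre. At the other end the black and steel nose, 27 mm across (38 at its root), stands 26 mm out of the housing, its tip 78.5 mm in front of the centre.
- free_hook: The empty hook. Origin: middle of its seat, between its two prongs, level with their tops (140 mm above the bench). x points from the open tips back to the rack, z up. A tool hangs like its neighbours: handle between the prongs, housing lying on them along x between tips and back plate, housing centre then 26 mm above this origin. It goes in from the open front, lifted over the tips.
- hook_tips (a point): Midpoint between the free hook's two upturned red-capped prong tips, level with the prong tops, 66 mm in front (-x) of the hook's origin; the tips rise 13 mm above the prong tops. Prongs: level 7 mm steel bars, axes 44 mm apart (37 mm clear). The back plate (56 wide, 43 mm up and 27 mm down from the prong tops) faces them 62 mm behind the origin.
- rack: Aluminium frame carrying four hooks in a row along its y, 88 mm apart, the middle of the row at its origin; all but the free one hold a tool. Origin on the bench under the rails, x away from the robot; the hooks' origins lie 76.5 mm in front (-x). Two rails behind the hook plates; end posts at y = +-192 mm, 209 mm high, on feet 150 long.
- drill_centre (a point): Centre of the motor housing of the green drill, a neighbour, loose, hanging on another hook just as the screwdriver shall hang, nose out. Built like the screwdriver: housing 105 long x 54 wide x 52 mm high, nose 26 mm, handle and battery foot below. Axes: -x to its nose, z up.
- glue_gun_centre (a point): Centre of the motor housing of the blue glue gun, a neighbour, loose, hanging on another hook just as the screwdriver shall hang, nose out. Built like the screwdriver: housing 105 long x 50 wide x 52 mm high, nose 26 mm, handle and battery foot below. Axes: -x to its nose, z up.
- hot_air_gun_centre (a point): Centre of the motor housing of the grey hot-air gun, a neighbour, loose, hanging on another hook just as the screwdriver shall hang, nose out. Built like the screwdriver: housing 105 long x 52 wide x 52 mm high, nose 26 mm, handle and battery foot below. Axes: -x to its nose, z up.
- bit_tray (a joint): How far the bit tray stands out, m: 0 is home, 0.047-0.085 at the start. Slides with about 1 N; over the last 37 mm a spring pushes back, 2.5-4.5 N. To latch, press on past home to its stop at -0.0065 (5 mm at least; about 6 N) and let go: it returns to 0 and stays. Let go short of that it springs out to about 0.04; pressed past home again it unlatches.
- tray_face (a point): Centre of the bit tray's flat blue front plate, 150 wide x 72 mm high x 12 mm thick, 40 mm above the bench; moves with the tray. x points into the box (the way to press), z up. The fixed low grey steel box behind it is 200 long x 150 wide x 72 mm high; at home the plate stands 6 mm clear of the box's front edges, its face 18 mm in front of them.
- spool: Bystander: filament spool lying flat, 200 mm across, 66 mm high. Origin at the centre of its underside.
- glue_bottle: Bystander: white bottle with a red cap, 52 mm across, 130 mm high. Origin at the centre of its underside.
- nose_cone: Bystander: grey printed nose cone standing on its base, 68 mm across, 129 mm high. Origin at the centre of its underside.
- bracket: Bystander: green printed L-bracket, 60 x 30 x 46 mm. Origin at the centre of its underside.
There are look-alikes about, which are no part of the job. What is shaped like the part that bears driver_centre but pink is not meant.

How it is judged:
At the end, for the whole second after the job is handed in: Screwdriver hangs free, housing on the prongs (5 mm), within 14 mm of the seat's middle along and 8 mm across, in line to 0.15 rad, upright to 0.08 rad, nose out; tray stays latched, within 4 mm of home; neighbours within 10 mm, other bench things within 30 mm of their start (x of driver_centre in the frame of free_hook between -0.014 and 0.014 m and y of driver_centre in the frame of free_hook between -0.008 and 0.008 m and z of driver_centre in the frame of free_hook between 0.021 and 0.031 m and x of driver_rear in the frame of free_hook above 0.03 m and angle between the x axis of driver_centre and the x axis of free_hook, either way round below 0.15 rad and angle between driver_centre's own z axis and vertical below 0.08 rad and value of joint bit_tray between -0.003 and 0.004 m and distance of each of drill_centre, glue_gun_centre, hot_air_gun_centre from where it was at the start of the episode below 0.01 m and distance of each of spool, glue_bottle, nose_cone, bracket from where it was at the start of the episode below 0.03 m); the robot touches nothing.
It fails at once if a neighbour on the rack is knocked: its housing moves more than 10 mm (distance of any of drill_centre, glue_gun_centre, hot_air_gun_centre from where it was at the start of the episode above 0.01 m).
It fails at once if another thing on the bench is pushed more than 30 mm (distance of any of spool, glue_bottle, nose_cone, bracket from where it was at the start of the episode above 0.03 m).
It fails at once if the screwdriver is let fall: out of the fingers it moves faster than 0.3 m/s (a fall of some 5 mm) (contact force between the fingers and driver below 0.1 N and linear speed of driver above 0.3 m/s).
It fails at once if the screwdriver is slammed on to the hook (more than 80 N) (contact force between driver and free_hook above 80 N).
It also fails if it takes over 58 s, if anything falls off the work surface, if the arm or the gripper's body presses on something with over 40 N, if the wrist force passes 120 N, or if a joint passes its speed limit or range.

## Working session

There is one attempt and no reset: what is moved stays moved. The work goes in short steps, Python scripts to look and compute and a shell command to move; the robot and the scene stay as the last step left them, time stands still between calls to the robot, and variables do not carry over. Pictures are saved under pics/ and viewed, and the job is handed in when it is done.

```bash
mkdir -p pics; cat > h.py <<'E'
import numpy as np, cv2
from rig import bot
def snap(n,tag):
    s=bot.snapshot(n); cv2.imwrite(f'pics/{tag}.png',s['img'][:,:,::-1]); np.savez(f'pics/{tag}.npz',**s); return s
def load(tag): return dict(np.load(f'pics/{tag}.npz'))
def world(s,u,v,d=None):
    # pinhole: pixel with depth
    K=s['K']; 
    if d is None: d=s['depth'][int(v),int(u)]
    p=np.array([(u-K[0,2])/K[0,0],(v-K[1,2])/K[1,1],1.])*d
    return s['xyz']+R(s)@p
def R(s):
    r=np.array(s['rotation'],float)
    return r if r.shape==(3,3) else cv2.Rodrigues(r)[0]
def cloud(s):
    K=s['K'];H,W=s['depth'].shape;u,v=np.meshgrid(np.arange(W),np.arange(H));d=s['depth']
    p=np.stack([(u-K[0,2])/K[0,0]*d,(v-K[1,2])/K[1,1]*d,d],-1)
    return p@R(s).T+s['xyz']
E
python3 - <<'E'
from h import *
for n in('scene','top','wrist'):
    s=snap(n,n+'0'); print(n,s['K'].tolist(),s['xyz'],s['rotation'])
print(bot.sense(),bot.pinch_z)
E
```

```text
scene [[365.2076315473281, 0.0, 256.09820338934713], [0.0, 365.2076315473281, 191.72650673325842], [0.0, 0.0, 1.0]] [ 1.11865493 -0.6947726   0.75695734] [-2.06479042 -0.7663824   0.42241543]
top [[356.6071979557086, 0.0, 247.59702996169452], [0.0, 356.6071979557086, 198.49940598099386], [0.0, 0.0, 1.0]] [ 0.32011416 -0.01419244  1.09178051] [-2.08833073  2.14948525 -0.18845365]
wrist [[297.3186396354542, 0.0, 260.7431088202988], [0.0, 297.3186396354542, 191.58229432671038], [0.0, 0.0, 1.0]] [ 0.2161881  -0.53689039  0.37189901] [ 2.32513167 -1.77383452 -0.23757408]
{'clock': 0.15, 'joint_pos': array([-1.45349798e+00,  2.07288077e-01,  1.54261819e+00, -4.04802732e-05,
        1.39355642e+00, -1.50485800e-01]), 'joint_velocities': array([ 3.14530408e-04, -1.96808627e-03, -4.25963582e-03, -3.11965055e-05,
        3.32449252e-04, -5.42793150e-04]), 'joint_torque': array([ 1.47956662e-04, -3.83511722e+01, -2.92038417e+01, -2.58221853e-04,
        6.59421697e-03,  2.83736733e-05]), 'tool_pos': array([ 0.15205562, -0.55390581,  0.23035991]), 'tool_rot': array([-3.11161970e+00, -4.19140161e-01,  1.38219694e-05]), 'force': array([ 0.10602097, -0.40097719, -0.06274777]), 'moment': array([ 0.02873482,  0.00811282, -0.01955239]), 'finger_gap': 1.00025725846274} 0.0187
```

View pics/scene0.png

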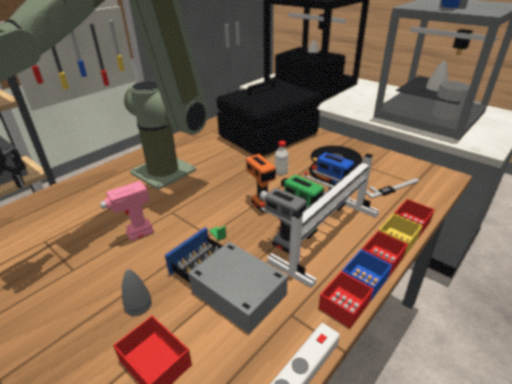

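View pics/top0.png

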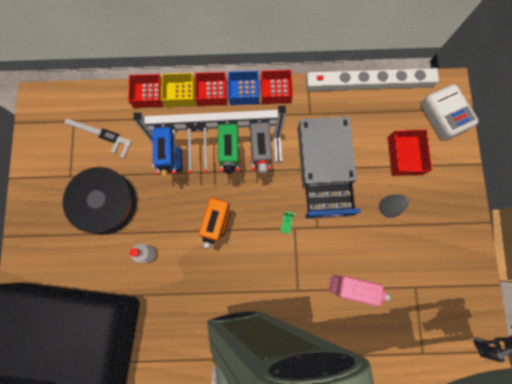

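View pics/wrist0.png

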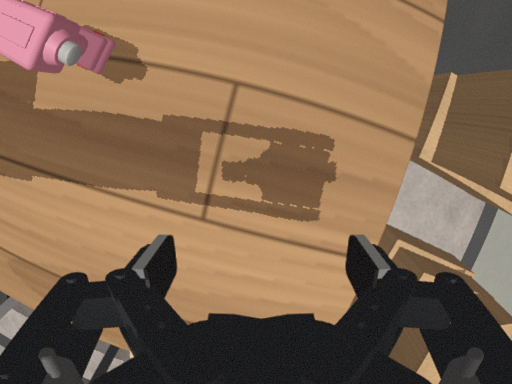

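The top view shows the orange driver at (213,220), the free hook's prongs at (190–207,150) between the blue glue gun (163,147) and the green drill (228,145), and the open tray plate at (333,212). Next I'll measure these from the top and scene views.

```bash
python3 - <<'E'
from h import *
img=cv2.imread('pics/top0.png'); cv2.imwrite('pics/topz.png',cv2.resize(img[90:260,120:370],None,fx=3.2,fy=3.2,interpolation=cv2.INTER_CUBIC)[:600,:800])
def mask(s,lo,hi):
    h=cv2.cvtColor(s['img'],cv2.COLOR_RGB2HSV); return cv2.inRange(h,lo,hi)>0
cols={'orange':((5,190,120),(14,255,255)),'green':((50,120,40),(80,255,255)),'blue':((105,140,60),(125,255,255))}
for tag in('top0','scene0'):
    s=load(tag);P=cloud(s)
    for c,(lo,hi) in cols.items():
        m=mask(s,lo,hi).astype(np.uint8)
        n,l,st,ce=cv2.connectedComponentsWithStats(m)
        for i in range(1,n):
            if st[i,4]<40: continue
            q=P[(l==i)&(s['depth']>0)]
            if len(q)<20: continue
            top=np.percentile(q[:,2],95)
            t=q[q[:,2]>top-.012]
            r=cv2.minAreaRect((t[:,:2]*1000).astype(np.float32))
            print(tag,c,ce[i].round(),st[i,4],'ztop %.3f med'%top,np.median(t,0).round(3),'rect',np.round(r[0]),np.round(r[1]),round(r[2],1))
E
```

```text
top0 orange [214. 218.] 570 ztop 0.173 med [0.448 0.084 0.17 ] rect [445.  84.] [ 55. 105.] 73.2
top0 green [228. 142.] 625 ztop 0.195 med [0.645 0.04  0.192] rect [643.  41.] [ 51. 105.] 89.0
top0 green [287. 222.] 164 ztop 0.045 med [ 0.47  -0.13   0.046] rect [ 470. -129.] [21.  3.] 78.3
top0 blue [242.  87.] 680 ztop 0.054 med [ 0.843 -0.007  0.05 ] rect [883.  -4.] [92. 92.] 89.8
top0 blue [165. 148.] 719 ztop 0.195 med [0.643 0.211 0.192] rect [640. 216.] [104.  50.] 4.1
top0 blue [332. 212.] 224 ztop 0.079 med [ 0.466 -0.251  0.076] rect [ 467. -251.] [ 12. 143.] 1.5
scene0 orange [259. 167.] 69 ztop 0.172 med [0.47  0.058 0.168] rect [454.  62.] [95. 38.] 0.2
scene0 green [304. 188.] 455 ztop 0.195 med [0.661 0.023 0.193] rect [647.  35.] [ 48. 103.] 88.8
scene0 green [218. 233.] 101 ztop 0.045 med [ 0.473 -0.139  0.04 ] rect [ 473. -137.] [20.  5.] 66.6
scene0 blue [450.   3.] 112 ztop 0.548 med [0.608 1.11  0.543] rect [ 608. 1113.] [66. 42.] 23.6
scene0 blue [82. 68.] 51 ztop 0.239 med [-0.928  0.194  0.234] rect [-926.  195.] [14. 16.] 53.1
scene0 blue [334. 164.] 530 ztop 0.195 med [0.654 0.203 0.192] rect [644. 214.] [102.  52.] 0.7
scene0 blue [186. 248.] 474 ztop 0.078 med [ 0.473 -0.267  0.073] rect [ 473. -261.] [  9. 137.] 1.2
scene0 blue [369. 267.] 756 ztop 0.055 med [0.89  0.026 0.051] rect [887.  -5.] [ 89. 101.] 0.6
```

View pics/topz.png

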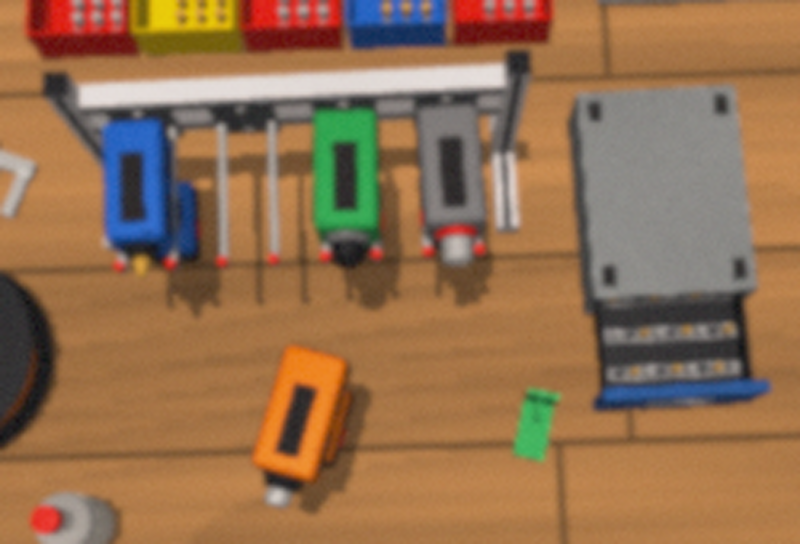

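```bash
python3 - <<'E'
from h import *
for tag in('top0','scene0'):
    s=load(tag);P=cloud(s);ok=s['depth']>0
    z=P[...,2];x=P[...,0];y=P[...,1]
    def f(n,m):
        q=P[m&ok]
        if len(q)<3: print(tag,n,len(q));return
        r=cv2.minAreaRect((q[:,:2]*1000).astype(np.float32))
        print(tag,n,len(q),'mean',q.mean(0).round(4),'min',q.min(0).round(3),'max',q.max(0).round(3),'rect',np.round(r[0]),np.round(r[1]),round(r[2],1))
    f('prongs',(z>.12)&(z<.16)&(x>.56)&(x<.68)&(y>.075)&(y<.18))
    f('rail',(z>.15)&(x>.69)&(x<.78)&(y>-.1)&(y<.33))
    f('grey',(z>.18)&(x>.56)&(x<.70)&(y>-.09)&(y<-.01))
    f('green',(z>.18)&(x>.56)&(x<.70)&(y>.0)&(y<.08))
    f('blue',(z>.18)&(x>.56)&(x<.70)&(y>.18)&(y<.26))
    f('box',(z>.06)&(z<.09)&(x>.51)&(x<.8)&(y>-.35)&(y<-.1))
    f('plate',(z>.06)&(z<.09)&(x>.44)&(x<.50)&(y>-.36)&(y<-.15))
    f('cone',(z>.02)&(z<.2)&(x>.42)&(x<.56)&(y>-.5)&(y<-.345))
    f('pink',(z>.12)&(x>.15)&(x<.4)&(y>-.45)&(y<-.1))
    f('driver',(z>.155)&(z<.19)&(x>.36)&(x<.52)&(y>.03)&(y<.15))
    # red caps
    h=cv2.cvtColor(s['img'],cv2.COLOR_RGB2HSV); m=(((h[...,0]<4)|(h[...,0]>174))&(h[...,1]>150)).astype(np.uint8)
    n,l,st,ce=cv2.connectedComponentsWithStats(m)
    for i in range(1,n):
        if 2<st[i,4]<60:
            q=P[(l==i)&ok]
            if len(q): print('red',ce[i].round(1),st[i,4],np.median(q,0).round(3))
E
```

```text
top0 prongs 183 mean [0.6288 0.1286 0.1409] min [0.574 0.103 0.134] max [0.68  0.156 0.156] rect [627. 130.] [105.  51.] 1.0
top0 rail 1775 mean [0.7162 0.0966 0.1807] min [ 0.69 -0.1   0.15] max [0.737 0.289 0.214] rect [711.  95.] [ 46. 389.] 1.1
top0 grey 763 mean [ 0.6418 -0.0462  0.1915] min [ 0.571 -0.074  0.18 ] max [ 0.698 -0.019  0.199] rect [634. -47.] [126.  53.] 3.4
top0 green 804 mean [0.639  0.0411 0.1915] min [0.573 0.014 0.18 ] max [0.696 0.07  0.199] rect [635.  42.] [122.  55.] 0.7
top0 blue 745 mean [0.6371 0.2161 0.192 ] min [0.581 0.191 0.18 ] max [0.692 0.243 0.2  ] rect [636. 217.] [111.  51.] 1.6
top0 box 3274 mean [ 0.6552 -0.248   0.0717] min [ 0.555 -0.328  0.06 ] max [ 0.759 -0.101  0.089] rect [ 656. -214.] [201. 223.] 1.6
top0 plate 245 mean [ 0.4662 -0.2527  0.0746] min [ 0.459 -0.33   0.06 ] max [ 0.474 -0.179  0.08 ] rect [ 467. -255.] [ 13. 150.] 1.5
top0 cone 498 mean [ 0.4824 -0.4288  0.0721] min [ 0.455 -0.464  0.02 ] max [ 0.521 -0.408  0.129] rect [ 485. -433.] [67. 50.] 13.9
top0 pink 2443 mean [ 0.2232 -0.245   0.4432] min [ 0.169 -0.384  0.12
[... 1676 characters left out ...]
0.523 -0.411  0.13 ] rect [ 503. -448.] [69. 40.] 72.4
scene0 pink 5211 mean [ 0.1957 -0.3263  0.519 ] min [ 0.15 -0.45  0.12] max [ 0.293 -0.1    0.656] rect [ 223. -276.] [351. 139.] 88.0
scene0 driver 378 mean [0.4556 0.0731 0.1686] min [0.393 0.041 0.155] max [0.504 0.121 0.176] rect [449.  80.] [ 55. 108.] 73.8
red [104.4  77. ] 53 [-0.927  0.308  0.13 ]
red [281.9 142.3] 54 [0.361 0.307 0.124]
red [312.9 166.7] 9 [0.578 0.195 0.149]
red [254.6 204.2] 5 [0.441 0.058 0.011]
red [261.8 205. ] 4 [ 0.585 -0.073  0.151]
red [126.7 211.3] 10 [ 0.254 -0.304  0.101]
red [140.5 235.5] 4 [ 0.277 -0.292  0.01 ]
red [278.7 246.2] 12 [ 0.647 -0.073  0.034]
red [321.2 338.2] 38 [ 0.905 -0.251  0.046]
```

```bash
cat > to.py <<'E'
import sys
from h import *
s=bot.sense(); r=cv2.Rodrigues(np.array(s['tool_rot']))[0]
p=s['tool_pos']; yaw=np.degrees(np.arctan2(r[1,0],r[0,0]))
print('t %.2f'%s['clock'],'tcp',p.round(4),'yaw %.2f'%yaw,'tilt z',r[:,2].round(3),'F',s['force'].round(1),'gap %.3f'%s['finger_gap'])
if len(sys.argv)>4:
    t=np.array([float(a) for a in sys.argv[1:4]]); print('shift mm',(r.T@(t-p)*1000).round(1),'turn',round(-(float(sys.argv[4])-yaw),2))
E
python3 -m handwheel '[[0,0,0,7],[0,0,0,7]]' 0; python3 to.py .422 -.256 .23 1.5
```

```text
clock: 0.35
tool_pos: [0.152, -0.5532, 0.2293]
tool_rot: [-3.138, -0.024, 0.001]
force: [-0.7, -0.0, 1.2]
finger_gap: 0.694
t 0.35 tcp [ 0.152  -0.5532  0.2293] yaw 0.88 tilt z [-0.     0.004 -1.   ] F [-0.7 -0.   1.2] gap 0.694
shift mm [ 274.5 -293.     0.3] turn -0.62
```

```bash
python3 -m handwheel '[[30,-33,0,0],[30,-33,0,0],[34,-36,0,0],[34,-36,0,0],[34,-36,0,0]]';python3 -m handwheel '[[34,-36,0,0],[34,-36,0,0],[20,-26,0,0],[10,-11,0,0],[0,0,0,-0.6]]'; python3 to.py .422 -.256 .04 1.5
```

```text
clock: 0.85
tool_pos: [0.3113, -0.377, 0.2274]
tool_rot: [-3.137, -0.0, 0.003]
force: [1.3, -0.9, 0.1]
finger_gap: -0.003
clock: 1.35
tool_pos: [0.4129, -0.259, 0.2266]
tool_rot: [-3.134, -0.03, 0.002]
force: [-0.9, -0.0, 0.7]
finger_gap: 0.002
t 1.35 tcp [ 0.4129 -0.259   0.2266] yaw 1.11 tilt z [-0.002  0.007 -1.   ] F [-0.9 -0.   0.7] gap 0.002
shift mm [  9.4  -1.5 186.6] turn -0.39
```

Now I'll go down in front of the plate, staying at x≈0.415, and check the clearance.

```bash
python3 -m handwheel '[[0,0,40,0],[0,-1,40,0],[0,0,40,0],[0,0,35,0],[0,0,25,-0.4]]';python3 -m handwheel '[[0,0,8,0],[0,0,0,0]]'; python3 to.py .422 -.256 .035 1.5; python3 -c "
from h import *
snap('top','top1');snap('scene','scene1')
import cv2
a=cv2.imread('pics/top1.png');b=cv2.imread('pics/scene1.png')
cv2.imwrite('pics/ab1.png',np.hstack([cv2.resize(a[80:280,250:450],(400,400)),cv2.resize(b[170:370,90:290],(400,400))]))"
```

```text
clock: 1.85
tool_pos: [0.4156, -0.2649, 0.047]
tool_rot: [3.135, 0.045, 0.013]
force: [-0.4, 0.3, 0.1]
finger_gap: -0.0
clock: 2.05
tool_pos: [0.4114, -0.2639, 0.0347]
tool_rot: [3.141, 0.042, 0.001]
force: [0.1, -0.1, 0.4]
finger_gap: 0.001
t 2.05 tcp [ 0.4114 -0.2639  0.0347] yaw 1.53 tilt z [ 0.001  0.    -1.   ] F [ 0.1 -0.1  0.4] gap 0.001
shift mm [10.8 -7.6 -0.3] turn 0.03
```

View pics/ab1.png

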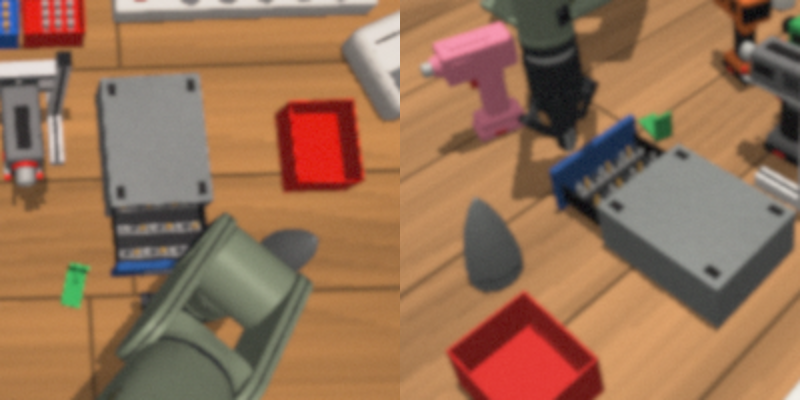

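The closed fingers stand just in front of the blue plate, clear of the nose cone and the pink look-alike. Now I'll push.

```bash
python3 -m handwheel '[[0,-7,0,0],[14,0,0,0],[14,0,0,0],[14,0,0,0],[14,0,0,0]]';python3 -m handwheel '[[14,0,0,0],[14,0,0,0],[10,0,0,0],[10,0,0,0]]'; python3 to.py .533 -.256 .035 1.5
```

```text
clock: 2.65
tool_pos: [0.4722, -0.2578, 0.0433]
tool_rot: [3.132, 0.041, 0.014]
force: [-3.0, -1.2, -1.1]
finger_gap: 0.003
clock: 3.05
tool_pos: [0.5196, -0.256, 0.0448]
tool_rot: [3.13, 0.048, -0.001]
force: [-5.3, -2.3, -0.3]
finger_gap: 0.0
t 3.05 tcp [ 0.5196 -0.256   0.0448] yaw 1.74 tilt z [-0.001 -0.011 -1.   ] F [-5.3 -2.3 -0.3] gap 0.000
shift mm [13.4  0.3  9.8] turn 0.24
```

```bash
for i in 1; do python3 -m handwheel '[[5,0,3,0],[4,0,0,0]]'; done; python3 to.py; python3 -m handwheel '[[5,0,0,0],[4,0,0,0]]'; python3 to.py; python3 -m handwheel '[[4,0,0,0],[4,0,0,0]]'; python3 to.py
```

```text
clock: 3.25
tool_pos: [0.5286, -0.256, 0.0426]
tool_rot: [3.129, 0.05, -0.006]
force: [-5.1, -2.0, -3.6]
finger_gap: 0.002
t 3.25 tcp [ 0.5286 -0.256   0.0426] yaw 1.83 tilt z [-0.004 -0.013 -1.   ] F [-5.1 -2.  -3.6] gap 0.002
clock: 3.45
tool_pos: [0.534, -0.2559, 0.0425]
tool_rot: [3.129, 0.052, -0.021]
force: [-18.2, -2.2, 10.2]
finger_gap: -0.001
t 3.45 tcp [ 0.534  -0.2559  0.0425] yaw 1.89 tilt z [-0.013 -0.012 -1.   ] F [-18.2  -2.2  10.2] gap -0.001
clock: 3.65
tool_pos: [0.5333, -0.2559, 0.0427]
tool_rot: [3.13, 0.055, -0.054]
force: [-15.7, -1.4, 8.9]
finger_gap: 0.001
t 3.65 tcp [ 0.5333 -0.2559  0.0427] yaw 1.99 tilt z [-0.034 -0.011 -0.999] F [-15.7  -1.4   8.9] gap 0.001
```

The tray is on its stop at x=0.534 (18 N). I'll back off and check that it latched.

```bash
python3 -m handwheel '[[-8,0,0,0],[-20,0,0,0],[-30,0,0,0],[-20,0,0,0]]'; python3 to.py; python3 -m handwheel '[[0,0,-35,0],[0,0,-40,0],[0,0,-40,0],[0,0,-40,0]]' 100;  python3 - <<'E'
from h import *
for n in('top','scene'):
    s=snap(n,n+'2');P=cloud(s);ok=s['depth']>0
    h=cv2.cvtColor(s['img'],cv2.COLOR_RGB2HSV);m=cv2.inRange(h,(105,140,60),(125,255,255))>0
    q=P[m&ok&(P[...,0]>.4)&(P[...,0]<.56)&(P[...,1]<-.15)&(P[...,1]>-.35)&(P[...,2]>.06)]
    print(n,len(q),q[:,0].min(),q[:,0].max(),q.mean(0))
E
python3 to.py .445 .084 .25 -16.7
```

```text
clock: 4.05
tool_pos: [0.459, -0.2591, 0.0475]
tool_rot: [3.127, 0.056, -0.036]
force: [0.2, 0.0, -0.2]
finger_gap: -0.001
t 4.05 tcp [ 0.459  -0.2591  0.0475] yaw 2.06 tilt z [-0.023 -0.014 -1.   ] F [ 0.2  0.  -0.2] gap -0.001
clock: 4.45
tool_pos: [0.4584, -0.2526, 0.2014]
tool_rot: [3.138, 0.052, -0.044]
force: [0.1, -0.9, 0.4]
finger_gap: 0.68
top 146 0.536111954466258 0.5486088924222103 [ 0.54194884 -0.22322776  0.07498533]
scene 161 0.5402999020068985 0.5535713033062928 [ 0.54856938 -0.26542766  0.07589075]
t 4.55 tcp [ 0.4628 -0.2558  0.2075] yaw 1.92 tilt z [-0.016 -0.013 -1.   ] F [ 1.4 -0.8  0. ] gap 0.850
shift mm [  -7.  -339.6  -46.6] turn 18.62
```

View pics/scene2.png

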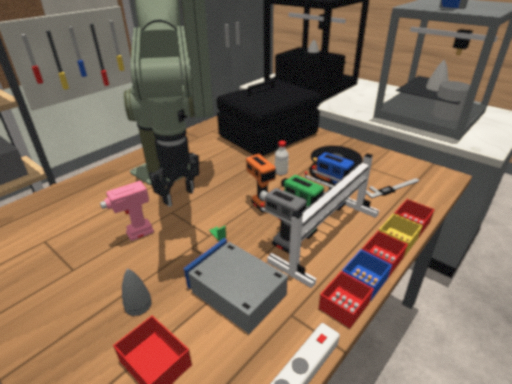

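The tray is home by itself: its face is at x≈0.537, where home was predicted. The scene view shows the plate flush at (200,260). Now the driver.

```bash
python3 -m handwheel '[[0,0,-40,6],[0,-10,-25,6],[0,-35,-20,6.6],[-11,-46,0,0],[-11,-46,0,0]]'; python3 -m handwheel '[[-11,-46,0,0],[-11,-46,0,0],[-11,-46,0,0],[-11,-46,0,0],[0,0,0,0]]';python3 to.py .40 .084 .27 -16.7
```

```text
clock: 5.05
tool_pos: [0.4822, -0.1157, 0.2962]
tool_rot: [3.088, -0.488, 0.004]
force: [1.1, 1.0, -0.0]
finger_gap: 0.999
clock: 5.55
tool_pos: [0.4992, 0.088, 0.295]
tool_rot: [3.099, -0.478, 0.025]
force: [-0.5, -0.1, -0.0]
finger_gap: 1.005
t 5.55 tcp [0.4992 0.088  0.295 ] yaw -17.55 tilt z [ 0.015 -0.008 -1.   ] F [-0.5 -0.1 -0. ] gap 1.005
shift mm [-93.8  33.7  23.6] turn -0.85
```

```bash
python3 -c "
from h import *
snap('wrist','wA')"; python3 -m handwheel '[[-45,16,0,0],[-45,16,0,-0.9],[0,0,0,0],[0,0,0,0]]'; python3 -c "
from h import *
snap('wrist','wB')
cv2.imwrite('pics/wAB.png',cv2.resize(np.hstack([cv2.imread('pics/wA.png'),cv2.imread('pics/wB.png')]),(800,300)))
print(bot.sense()['tool_pos'])"
```

```text
clock: 6.0
tool_pos: [0.4011, 0.0808, 0.2885]
tool_rot: [3.099, -0.457, 0.017]
force: [1.3, 0.6, -0.1]
finger_gap: 1.003
[0.40089847 0.08077443 0.28833283]
```

View pics/wAB.png

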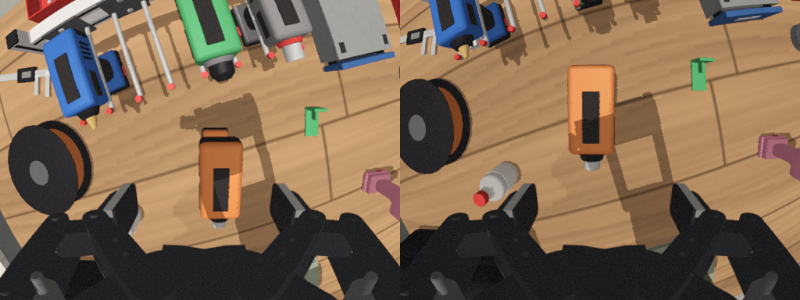

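View pics/wA.png

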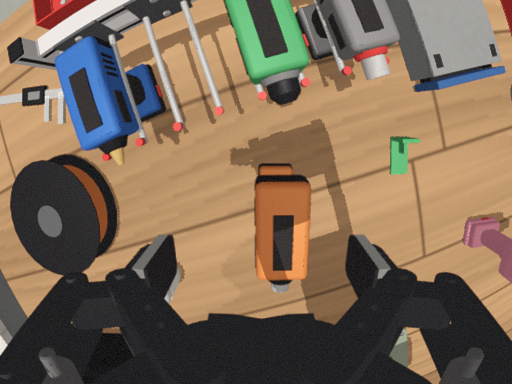

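The free hook's tips are at (178,127) and (219,111) in wA. The driver is under the gripper, its housing sides parallel to the image columns.

```bash
cat >> h.py <<'E'
def ray_fish(s,u,v):
    K=s['K'];f=K[0,0];dx=u-K[0,2];dy=v-K[1,2];r=np.hypot(dx,dy)+1e-9;t=r/f
    d=np.stack([np.sin(t)*dx/r,np.sin(t)*dy/r,np.cos(t)],-1); return d
def cloudF(s):
    H,W=s['depth'].shape;u,v=np.meshgrid(np.arange(W),np.arange(H))
    d=ray_fish(s,u,v); p=d/np.maximum(d[...,2:],.05)*s['depth'][...,None]
    return p@R(s).T+s['xyz']
def onplane(s,u,v,z):
    d=R(s)@ray_fish(s,u,v); return s['xyz']+d*(z-s['xyz'][2])/d[2]
E
python3 - <<'E'
from h import *
for t in('wA','wB'):
    s=load(t);P=cloudF(s);ok=s['depth']>0
    h=cv2.cvtColor(s['img'],cv2.COLOR_RGB2HSV)
    m=cv2.inRange(h,(3,140,90),(15,255,255))>0
    z=P[...,2]
    q=P[m&ok&(z>.158)&(z<.185)&(P[...,0]>.37)&(P[...,0]<.52)&(P[...,1]>.02)&(P[...,1]<.14)]
    r=cv2.minAreaRect((q[:,:2]*1000).astype(np.float32))
    print(t,'driver',len(q),np.median(q[:,2]),np.percentile(q[:,2],[5,95]),r)
    if t=='wA':
        for uv in((178,127),(219,111),(106,157),(140,142),(263,96),(305,90)):
            print(uv,onplane(s,*uv,.150).round(4),P[uv[1],uv[0]].round(3))
        m=ok&(z>.132)&(z<.146)&(P[...,0]>.585)&(P[...,0]<.68)&(P[...,1]>.09)&(P[...,1]<.17)
        for a,b in((.09,.13),(.13,.17)):
            k=m&(P[...,1]>a)&(P[...,1]<b);q=P[k]
            if len(q)>10:
                l=cv2.fitLine(q[:,:2].astype(np.float32),cv2.DIST_HUBER,0,.01,.01).ravel();l=l*np.sign(l[0]) if 0 else l
                print('prong',len(q),np.degrees(np.arctan(l[1]/l[0])),'y at x=.64',l[3]+(.64-l[2])*l[1]/l[0],'z',np.percentile(q[:,2],[50,90]))
E
python3 to.py .445 .083 .29 -16.7
```

```text
wA driver 4155 0.16870238108451363 [0.16518845 0.17000881] ((444.598876953125, 82.65721893310547), (54.22134017944336, 109.68395233154297), 73.16146087646484)
(178, 127) [0.5783 0.1481 0.15  ] [0.578 0.147 0.153]
(219, 111) [0.5794 0.1044 0.15  ] [0.579 0.104 0.152]
(106, 157) [0.5775 0.2364 0.15  ] [0.577 0.235 0.152]
(140, 142) [0.5781 0.1919 0.15  ] [0.578 0.191 0.152]
(263, 96) [0.58   0.0598 0.15  ] [0.58  0.06  0.152]
(305, 90) [0.5741 0.0193 0.15  ] [ 0.581 -0.007 -0.   ]
prong 607 1.1225965 y at x=.64 0.10549784 z [0.13845282 0.13971797]
prong 572 0.67845845 y at x=.64 0.14879869 z [0.13849779 0.13990847]
wB driver 5277 0.1687414735408288 [0.16530675 0.1701159 ] ((446.3128356933594, 82.23814392089844), (54.45874786376953, 107.15261840820312), 73.35520935058594)
t 6.05 tcp [0.4009 0.0808 0.2883] yaw -16.79 tilt z [ 0.008 -0.01  -1.   ] F [-0.6  0.  -0.6] gap 1.003
shift mm [ 41.6 -14.9  -1.4] turn -0.09
```

```bash
python3 -m handwheel '[[22,-8,0,0],[22,-8,0,0],[0,0,40,0],[0,0,0,0],[0,0,0,0]]';python3 to.py .448 .082 .133 -16.75
```

```text
clock: 6.55
tool_pos: [0.4574, 0.0797, 0.2509]
tool_rot: [3.099, -0.468, 0.029]
force: [0.4, -1.2, 1.0]
finger_gap: 0.998
t 6.55 tcp [0.4574 0.0797 0.2509] yaw -17.16 tilt z [ 0.017 -0.01  -1.   ] F [ 0.4 -1.2  1. ] gap 0.998
shift mm [-1.190e+01  1.000e-01  1.177e+02] turn -0.41
```

```bash
python3 -m handwheel '[[-12,0,20,-0.4],[0,0,20,0],[0,0,20,0],[0,0,0,0],[0,0,0,0]]';python3 to.py .448 .082 .133 -16.75; python3 -m handwheel '[[0,0,0,0]]';python3 to.py .448 .082 .133 -16.75
```

```text
clock: 7.05
tool_pos: [0.4571, 0.0815, 0.2007]
tool_rot: [3.102, -0.461, 0.06]
force: [0.2, 0.1, 0.3]
finger_gap: 1.003
t 7.05 tcp [0.4571 0.0815 0.2007] yaw -16.90 tilt z [ 0.037 -0.01  -0.999] F [0.2 0.1 0.3] gap 1.003
shift mm [-11.5   2.3  67.3] turn -0.15
clock: 7.15
tool_pos: [0.4584, 0.0815, 0.2026]
tool_rot: [3.103, -0.461, 0.065]
force: [0.4, -0.1, -0.5]
finger_gap: 0.999
t 7.15 tcp [0.4584 0.0815 0.2026] yaw -16.91 tilt z [ 0.04  -0.01  -0.999] F [ 0.4 -0.1 -0.5] gap 0.999
shift mm [-13.    2.6  69.2] turn -0.16
```

```bash
for i in 1 2 3; do python3 -m handwheel '[[0,0,0,0],[0,0,0,0]]' >/dev/null;python3 to.py .448 .082 .133 -16.75;done; python3 -c "
from rig import bot
s=bot.sense();print(s['joint_pos'],s['joint_velocities'])"
```

```text
t 7.35 tcp [0.4606 0.0814 0.2058] yaw -16.93 tilt z [ 0.046 -0.01  -0.999] F [-0.4 -0.2 -0.8] gap 0.999
shift mm [-15.6   3.3  72.1] turn -0.18
t 7.55 tcp [0.4613 0.0814 0.2071] yaw -16.92 tilt z [ 0.048 -0.01  -0.999] F [ 0.1  0.7 -0.7] gap 1.001
shift mm [-16.6   3.6  73.3] turn -0.17
t 7.75 tcp [0.4613 0.0814 0.2071] yaw -16.92 tilt z [ 0.048 -0.01  -0.999] F [ 0.6 -0.7  0.3] gap 1.002
shift mm [-16.5   3.7  73.4] turn -0.17
[-0.00341765 -0.03327673  1.85389456 -0.01051111  1.27251326  1.86540155] [ 0.00040097  0.00045378  0.00152637 -0.00139705  0.00060644 -0.00042403]
```

```bash
python3 -m handwheel '[[-8,2,0,0],[-8,2,0,0],[-4,0,0,0],[0,0,0,0],[0,0,0,0]]' ;python3 to.py .448 .082 .133 -16.75; python3 -m handwheel '[[0,0,0,0],[0,0,0,0]]' >/dev/null;python3 to.py .448 .082 .133 -16.75; python3 -m handwheel '[[0,0,5,0],[0,0,10,0],[0,0,10,0],[0,0,10,0],[0,0,5,0]]' >/dev/null;python3 to.py .448 .082 .133 -16.75
```

```text
clock: 8.25
tool_pos: [0.438, 0.0837, 0.2054]
tool_rot: [3.103, -0.461, 0.075]
force: [-0.1, -0.6, -0.1]
finger_gap: 0.999
t 8.25 tcp [0.438  0.0837 0.2054] yaw -16.90 tilt z [ 0.047 -0.01  -0.999] F [-0.1 -0.6 -0.1] gap 0.999
shift mm [ 6.6 -1.  72.8] turn -0.15
t 8.45 tcp [0.4382 0.0837 0.2055] yaw -16.90 tilt z [ 0.047 -0.01  -0.999] F [-0.2  0.2 -0.2] gap 0.997
shift mm [ 6.3 -0.9 72.9] turn -0.15
t 8.95 tcp [0.4408 0.0832 0.1623] yaw -16.91 tilt z [ 0.048 -0.01  -0.999] F [-1.4  0.5  0. ] gap 0.998
shift mm [ 5.8 -0.9 29.7] turn -0.16
```

```bash
python3 -m handwheel '[[3,0,8,0],[3,-1,8,0],[0,0,8,0],[0,0,4,0],[0,0,0,0]]' >/dev/null;python3 to.py .448 .082 .133 -16.75;  python3 -c "
from h import *
snap('wrist','wC')"
```

```text
t 9.45 tcp [0.4478 0.0819 0.1303] yaw -16.92 tilt z [ 0.044 -0.01  -0.999] F [-0.5 -0.1  0.1] gap 1.003
shift mm [ 0.3 -0.1 -2.7] turn -0.17
```

View pics/wC.png

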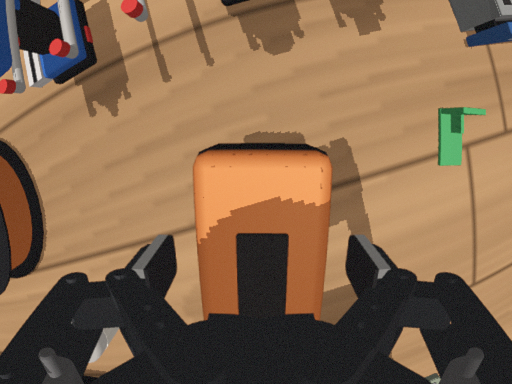

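The housing sits centred between the pads (edges at columns 197 and 328, pads at 165 and 360). Closing.

```bash
python3 -m handwheel '[[0,0,0,0],[0,0,0,0],[0,0,0,0],[0,0,0,0],[0,0,0,0]]' 0 >/dev/null;python3 to.py; python3 -m handwheel '[[0,0,0,0],[0,0,0,0],[0,0,0,0]]'>/dev/null;python3 to.py; python3 -m handwheel '[[0,0,-3,0],[0,0,-5,0],[0,0,-8,0],[0,0,-8,0],[0,0,-8,0]]'>/dev/null;python3 to.py
```

```text
t 10.00 tcp [0.4487 0.0817 0.1316] yaw -16.92 tilt z [ 0.047 -0.011 -0.999] F [ 0.7 -0.7 -0.9] gap 0.626
t 10.30 tcp [0.4487 0.0817 0.1316] yaw -16.92 tilt z [ 0.047 -0.011 -0.999] F [ 0.4  0.5 -1.4] gap 0.627
t 10.80 tcp [0.4408 0.0825 0.16  ] yaw -16.91 tilt z [ 0.032 -0.01  -0.999] F [ 0.6 -0.7 -7.8] gap 0.623
```

```bash
python3 -m handwheel '[[0,0,-8,-2],[0,0,-8,-4],[0,0,-6,-4],[0,0,-3,-4],[0,0,0,-3]]'>/dev/null;python3 to.py; python3 -m handwheel '[[0,0,0,-0.5],[0,0,0,0],[0,0,0,0]]'>/dev/null;python3 to.py .5 .126 .185 1; python3 -c "
from h import *
s=snap('scene','scene3');cv2.imwrite('pics/scene3z.png',cv2.resize(s['img'][120:270,200:400,::-1],(800,600)))
snap('wrist','wD')"
```

```text
t 11.30 tcp [0.4411 0.0829 0.1906] yaw 0.78 tilt z [ 0.038 -0.01  -0.999] F [ 0.9 -0.2 -8. ] gap 0.623
t 11.60 tcp [0.4413 0.083  0.192 ] yaw 1.22 tilt z [ 0.039 -0.01  -0.999] F [-0.6 -0.4 -6.9] gap 0.624
shift mm [ 59.3 -41.8   8.9] turn 0.22
```

View pics/scene3z.png

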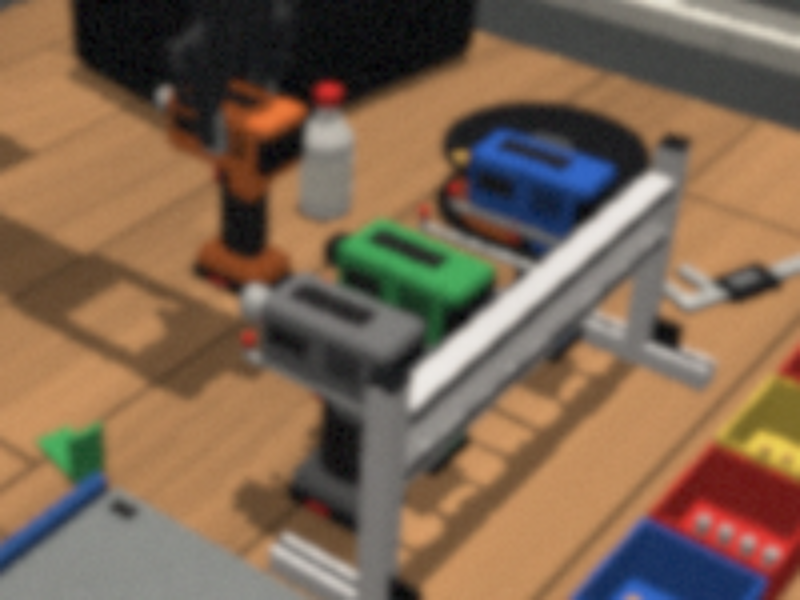

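View pics/wD.png

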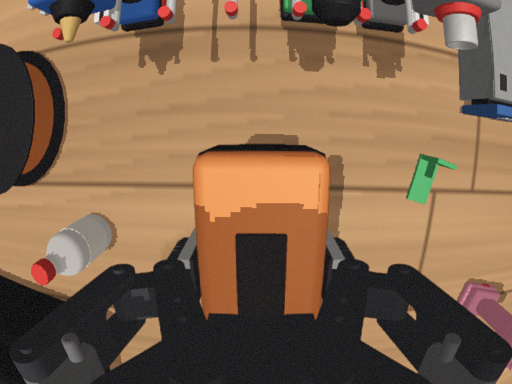

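The driver is held upright, with its rear toward the rack. I'll measure its position in the hand and check the tips again.

```bash
cat > dm.py <<'E'
import sys
from h import *
s=load(sys.argv[1]);P=cloudF(s);ok=s['depth']>0
h=cv2.cvtColor(s['img'],cv2.COLOR_RGB2HSV)
U=np.arange(512)[None,:]+0*np.arange(384)[:,None];V=np.arange(384)[:,None]+0*U
m=(cv2.inRange(h,(3,130,60),(16,255,255))>0)&(U>180)&(U<345)&(V>145)&(V<320)&ok
ztop=np.percentile(P[m][:,2],80)
k=m&(P[...,2]>ztop-.02)&(P[...,2]<ztop+.02)
q=P[k];kk=np.ones(len(q),bool)
for _ in range(5):
    A=np.c_[q[kk][:,:2]-q[kk][:,:2].mean(0),np.ones(kk.sum())];c=np.linalg.lstsq(A,q[kk][:,2],rcond=None)[0]
    res=np.c_[q[:,:2]-q[kk][:,:2].mean(0),np.ones(len(q))]@c-q[:,2];kk=abs(res)<.0025
t=q[kk];print('top plane slope dz/dx %.3f dz/dy %.3f'%(c[0],c[1]),'z mean %.4f'%t[:,2].mean(),len(t),t.min(0).round(4),t.max(0).round(4))
r=cv2.minAreaRect((t[:,:2]*1000).astype(np.float32));print(r)
# side edges per row
b=cv2.morphologyEx(k.astype(np.uint8),cv2.MORPH_OPEN,np.ones((5,5)))>0
L=[];Rr=[]
for v in range(170,310,4):
    u=np.where(b[v])[0]
    if len(u)>40: L.append(onplane(s,u.min()-.5,v,ztop-.006)[:2]);Rr.append(onplane(s,u.max()+.5,v,ztop-.006)[:2])
L=np.array(L);Rr=np.array(Rr)
for n,e in(('L',L),('R',Rr)):
    f=np.polyfit(e[:,0],e[:,1],1);print(n,'yaw %.2f'%np.degrees(np.arctan(f[0])),'y@x=%.3f: %.4f'%(e[:,0].mean(),e[:,1].mean()))
E
python3 dm.py wD; python3 -c "
from h import *
s=load('wD')
P=cloudF(s);h=cv2.cvtColor(s['img'],cv2.COLOR_RGB2HSV); m=(((h[...,0]<4)|(h[...,0]>174))&(h[...,1]>150)).astype(np.uint8)
n,l,st,ce=cv2.connectedComponentsWithStats(m)
for i in range(1,n):
    if st[i,4]>20 and ce[i][1]<60: print(ce[i].round(),st[i,4],np.median(P[(l==i)],0).round(4))
"
```

```text
top plane slope dz/dx -0.012 dz/dy -0.016 z mean 0.2290 15970 [0.4196 0.0567 0.2258] [0.4915 0.1097 0.2319]
((455.4129333496094, 83.2571029663086), (71.94577026367188, 52.59198760986328), 0.5430158972740173)
L yaw 0.94 y@x=0.455: 0.1103
R yaw 1.06 y@x=0.456: 0.0564
[164.  12.] 188 [0.579  0.1487 0.1509]
[231.   8.] 146 [0.5785 0.1043 0.1513]
[299.   9.] 150 [0.5795 0.061  0.1512]
[364.  14.] 165 [0.5806 0.017  0.1513]
[457.  10.] 543 [ 0.5903 -0.0412  0.1771]
[107.  22.] 137 [0.5777 0.1912 0.1511]
[419.  25.] 123 [ 0.5817 -0.0256  0.1507]
[57. 34.] 84 [0.5765 0.2353 0.1515]
```

```bash
python3 -m handwheel '[[0,-8,0,0],[0,-10,0,0],[0,-10,0,0],[0,-8,0,0],[0,-3,0,0]]'>/dev/null;python3 -m handwheel '[[0,0,0,0],[0,0,0,0]]'>/dev/null;python3 to.py .45 .124 .19 1.2
```

```text
t 12.40 tcp [0.4398 0.1267 0.1907] yaw 1.30 tilt z [ 0.037 -0.009 -0.999] F [-0.   0.2 -8.7] gap 0.619
shift mm [10.1  3.   1.2] turn 0.1
```

```bash
python3 -m handwheel '[[8,1,0,0],[12,1,0,0],[16,1,0,0],[16,0,0,0],[14,0,0,0]]'>/dev/null;python3 -m handwheel '[[8,0,0,0],[4,0,0,0],[0,0,0,0],[0,0,0,0]]'>/dev/null;python3 to.py .55 .1256 .19 1.2; python3 -c "
from h import *
snap('wrist','wE')"; python3 dm.py wE
```

```text
t 13.30 tcp [0.5265 0.1221 0.1931] yaw 1.05 tilt z [ 0.039 -0.011 -0.999] F [ 0.6 -0.6 -7.2] gap 0.627
shift mm [23.4 -3.1  4. ] turn -0.15
top plane slope dz/dx -0.013 dz/dy -0.016 z mean 0.2301 15922 [0.5043 0.0966 0.2269] [0.5765 0.1487 0.2329]
((540.3512573242188, 122.65365600585938), (72.22306060791016, 51.98635482788086), 0.22829312086105347)
L yaw 0.76 y@x=0.541: 0.1492
R yaw 1.02 y@x=0.541: 0.0955
```

View pics/wE.png

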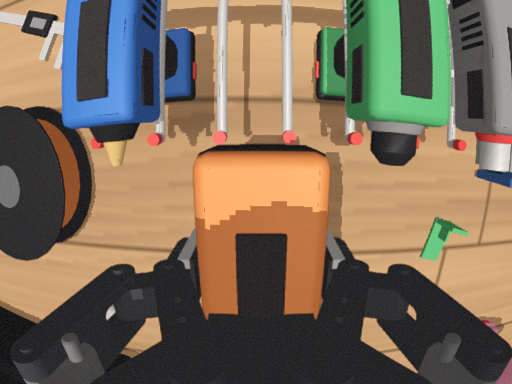

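The view shows the tips at (220,138) and (289,137), with the driver just in front of them and a few mm toward −y. I'll refine the hook line from here.

```bash
python3 - <<'E'
from h import *
s=load('wE');P=cloudF(s);ok=s['depth']>0
h=cv2.cvtColor(s['img'],cv2.COLOR_RGB2HSV); m=(((h[...,0]<4)|(h[...,0]>174))&(h[...,1]>150)).astype(np.uint8)
n,l,st,ce=cv2.connectedComponentsWithStats(m)
for i in range(1,n):
    if st[i,4]>30 and ce[i][1]<160: print(ce[i].round(1),st[i,4],np.median(P[(l==i)],0).round(4))
z=P[...,2]
m=ok&(z>.130)&(z<.146)&(P[...,0]>.59)&(P[...,0]<.72)
for a,b in((.09,.125),(.13,.165)):
    q=P[m&(P[...,1]>a)&(P[...,1]<b)]
    l=cv2.fitLine(q[:,:2].astype(np.float32),cv2.DIST_HUBER,0,.01,.01).ravel()
    print('prong',len(q),np.degrees(np.arctan(l[1]/l[0])),'y at .58,.645',l[3]+(np.array([.58,.645])-l[2])*l[1]/l[0],'z',np.percentile(q[:,2],[50,90,98]),q[:,0].min(),q[:,0].max())
for a,b,nm in((-.0,.08,'green'),(.18,.26,'blue')):
    q=P[ok&(z>.18)&(z<.2)&(P[...,0]>.595)&(P[...,0]<.72)&(P[...,1]>a)&(P[...,1]<b)]
    print(nm,len(q),q.min(0).round(4),q.max(0).round(4),np.percentile(q[:,2],90))
E
```

```text
[316.7  69.5] 60 [0.6468 0.0649 0.0338]
[193.7  70.5] 59 [0.6436 0.1908 0.0339]
[354.9 138.2] 141 [0.5812 0.0617 0.1515]
[493.9 137.7] 270 [ 0.591  -0.038   0.1761]
[154.2 139. ] 137 [0.5788 0.1913 0.1514]
[ 95.9 143.4] 85 [0.577  0.2363 0.1515]
[417.2 141.6] 31 [0.5822 0.0145 0.1519]
[459.1 144.4] 114 [ 0.5828 -0.0246  0.151 ]
prong 1246 1.070193 y at .58,.645 [0.1049399  0.10615414] z [0.13852525 0.13956535 0.14019597] 0.5902258864180396 0.6775794092097345
prong 1233 1.0324545 y at .58,.645 [0.1483604  0.14953181] z [0.13850337 0.13959084 0.14022978] 0.590346311448257 0.6767893562130798
green 10164 [0.595 0.013 0.18 ] [0.672  0.0681 0.1952] 0.19326583699833733
blue 8944 [0.595  0.1885 0.18  ] [0.6689 0.2408 0.1957] 0.19345647589227224
```

```bash
python3 -m handwheel '[[0,-2,3,0],[0,-1,3,0],[0,0,3,0],[0,0,0,0],[0,0,0,0]]'>/dev/null;python3 to.py .56 .1262 .185 1.05; python3 -c "
from h import *
snap('wrist','wF')"; python3 dm.py wF
```

```text
t 13.85 tcp [0.5246 0.1257 0.1828] yaw 1.11 tilt z [ 0.037 -0.011 -0.999] F [ 0.1 -0.6 -6.7] gap 0.622
shift mm [35.5  0.2 -0.8] turn 0.06
top plane slope dz/dx -0.014 dz/dy -0.016 z mean 0.2198 15965 [0.5025 0.1001 0.2166] [0.575  0.1523 0.2226]
((538.5695190429688, 126.30690002441406), (72.47590637207031, 51.56333541870117), 0.9596349596977234)
L yaw 0.59 y@x=0.539: 0.1530
R yaw 0.88 y@x=0.540: 0.0991
```

```bash
python3 -m handwheel '[[8,0,0,0],[12,0,0,0],[12,0,0,0],[8,0,0,0],[4,0,0,0]]'>/dev/null;python3 -m handwheel '[[0,0,0,0]]'>/dev/null;python3 to.py .644 .1275 .184 1.05; python3 -c "
from h import *
snap('wrist','wG')"; python3 dm.py wG
```

```text
t 14.50 tcp [0.5744 0.1264 0.1852] yaw 1.08 tilt z [ 0.041 -0.01  -0.999] F [-0.1  0.5 -6.7] gap 0.625
shift mm [69.5  0.2  4.1] turn 0.03
top plane slope dz/dx -0.012 dz/dy -0.015 z mean 0.2222 15322 [0.5522 0.1009 0.219 ] [0.6246 0.1531 0.2251]
((588.3203735351562, 127.04296875), (72.487060546875, 51.969703674316406), 0.27161717414855957)
L yaw 0.59 y@x=0.589: 0.1536
R yaw 0.89 y@x=0.589: 0.0998
```

View pics/wG.png

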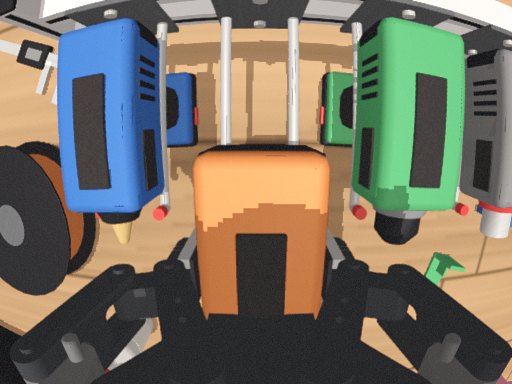

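Aligned to within 1 mm. Going on along the hook.

```bash
python3 -m handwheel '[[8,0,0,0],[12,0,0,0],[12,0,0,0],[8,0,0,0],[4,0,0,0]]'>/dev/null;python3 -m handwheel '[[0,0,0,0]]'>/dev/null;python3 to.py .646 .1279 .184 1.05; python3 -m handwheel '[[4,0,0,0],[7,0,0,0],[5,0,0,0],[2,0,0,0],[0,0,0,0]]'>/dev/null;python3 -m handwheel '[[0,0,0,0]]'>/dev/null;python3 to.py .646 .1279 .184 1.05; python3 -c "
from h import *
snap('wrist','wH')"; python3 dm.py wH
```

```text
t 15.15 tcp [0.6209 0.1273 0.1862] yaw 1.09 tilt z [ 0.039 -0.011 -0.999] F [-0.5  0.  -6.8] gap 0.624
shift mm [25.  -0.1  3.2] turn 0.04
t 15.75 tcp [0.6394 0.1278 0.1864] yaw 1.10 tilt z [ 0.037 -0.011 -0.999] F [-0.7  0.2 -7.3] gap 0.624
shift mm [6.5 0.  2.6] turn 0.05
top plane slope dz/dx -0.014 dz/dy -0.016 z mean 0.2233 15935 [0.6173 0.1023 0.22  ] [0.6897 0.1545 0.2262]
((653.517578125, 128.4947052001953), (72.20906066894531, 52.20779800415039), 0.274524986743927)
L yaw 0.62 y@x=0.654: 0.1550
R yaw 1.04 y@x=0.654: 0.1013
```

View pics/wH.png

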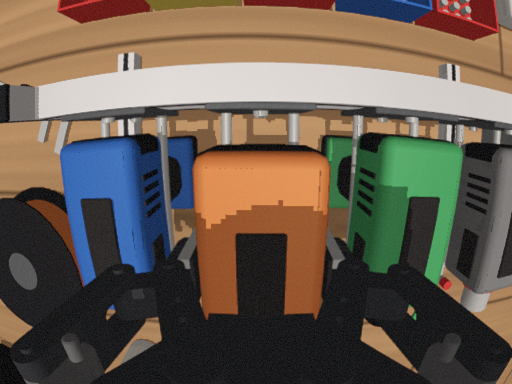

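```bash
python3 -m handwheel '[[2,0,2,0],[3,0,5,0],[0,0,6,0],[0,0,5,0],[0,0,3,0]]'>/dev/null;python3 -m handwheel '[[0,0,0,0],[0,0,0,0]]'>/dev/null;python3 to.py .646 .1279 .152 1.05;  python3 -c "
from h import *
snap('wrist','wI')"; python3 dm.py wI
```

```text
t 16.50 tcp [0.6445 0.1277 0.1624] yaw 1.11 tilt z [ 0.035 -0.011 -0.999] F [ 0.7 -0.1 -8.2] gap 0.623
shift mm [ 1.1 -0.3 10.5] turn 0.06
top plane slope dz/dx -0.017 dz/dy -0.017 z mean 0.1993 15951 [0.6229 0.1013 0.196 ] [0.6948 0.1545 0.2025]
((658.5848999023438, 127.93814849853516), (72.39745330810547, 52.286441802978516), 1.1866583824157715)
L yaw 0.73 y@x=0.659: 0.1549
R yaw 1.10 y@x=0.659: 0.1011
```

```bash
python3 -m handwheel '[[0,0,2,0],[0,0,2,0],[0,0,1,0],[0,0,0,0]]'>/dev/null;python3 to.py; python3 -m handwheel '[[0,0,1.5,0],[0,0,1,0],[0,0,0,0]]'>/dev/null;python3 to.py;python3 -m handwheel '[[0,0,1,0],[0,0,0.5,0],[0,0,0,0]]'>/dev/null;python3 to.py
```

```text
t 16.95 tcp [0.6451 0.1277 0.158 ] yaw 1.11 tilt z [ 0.036 -0.011 -0.999] F [ 0.6 -0.4 -7.4] gap 0.624
t 17.25 tcp [0.6454 0.1277 0.1555] yaw 1.11 tilt z [ 0.037 -0.011 -0.999] F [-0.5 -0.5 -7.9] gap 0.623
t 17.55 tcp [0.6456 0.1277 0.1545] yaw 1.12 tilt z [ 0.037 -0.011 -0.999] F [-0.9 -0.6 -7.2] gap 0.630
```

```bash
for i in 1; do python3 -m handwheel '[[0,0,1,0],[0,0,0.5,0],[0,0,0,0]]'>/dev/null;python3 to.py;python3 -m handwheel '[[0,0,1,0],[0,0,0,0]]'>/dev/null;python3 to.py; python3 -m handwheel '[[0,0,1,0],[0,0,0,0]]'>/dev/null;python3 to.py;done
```

```text
t 17.85 tcp [0.6459 0.1277 0.1544] yaw 1.12 tilt z [ 0.038 -0.011 -0.999] F [-0.2 -0.5 -7.5] gap 0.623
t 18.05 tcp [0.6461 0.1277 0.1543] yaw 1.13 tilt z [ 0.039 -0.011 -0.999] F [-0.9 -0.2 -5.6] gap 0.620
t 18.25 tcp [0.6463 0.1277 0.1542] yaw 1.14 tilt z [ 0.039 -0.011 -0.999] F [-1.3  0.1 -4.9] gap 0.625
```

```bash
python3 -m handwheel '[[0,0,2.5,0],[0,0,0,0]]'>/dev/null;python3 to.py; python3 -m handwheel '[[0,0,2.5,0],[0,0,1.5,0]]'>/dev/null;python3 to.py;  python3 -c "
from h import *
snap('wrist','wJ')"; python3 dm.py wJ
```

```text
t 18.45 tcp [0.6467 0.1278 0.1544] yaw 1.16 tilt z [ 0.041 -0.011 -0.999] F [ 0.4 -0.5 -7.3] gap 0.622
t 18.65 tcp [0.6471 0.1278 0.1539] yaw 1.18 tilt z [ 0.042 -0.011 -0.999] F [-6.9 -1.3  3.2] gap 0.624
top plane slope dz/dx -0.009 dz/dy -0.016 z mean 0.1910 15941 [0.6249 0.1012 0.188 ] [0.6972 0.1546 0.1937]
((660.6915893554688, 127.8936767578125), (72.71893310546875, 52.394134521484375), 1.2297656536102295)
L yaw 0.81 y@x=0.661: 0.1550
R yaw 0.90 y@x=0.662: 0.1012
```

Contact: the wrist has gone from −7 to +3 N, and the housing top is at 0.191–0.192, which is seat height. Releasing to a partial opening.

```bash
python3 -m handwheel '[[0,0,0,0],[0,0,0,0],[0,0,0,0]]' 68 >/dev/null;python3 to.py; python3 -m handwheel '[[0,0,0,0],[0,0,0,0],[0,0,0,0]]' 80>/dev/null;python3 to.py;  python3 -c "
from h import *
snap('wrist','wK')"; python3 dm.py wK
```

```text
t 19.00 tcp [0.6511 0.1279 0.1571] yaw 1.16 tilt z [ 0.052 -0.01  -0.999] F [0.1 0.3 0.4] gap 0.679
clock: 19.3
tool_pos: [0.6525, 0.1279, 0.1579]
tool_rot: [3.13, 0.031, 0.086]
force: [0.4, -0.8, 0.5]
finger_gap: 0.677
t 19.30 tcp [0.6525 0.1279 0.1579] yaw 1.15 tilt z [ 0.055 -0.01  -0.998] F [ 0.4 -0.8  0.5] gap 0.677
top plane slope dz/dx -0.005 dz/dy 0.000 z mean 0.1907 14224 [0.626  0.1015 0.1881] [0.6971 0.1536 0.1932]
((661.299560546875, 127.57379150390625), (71.1872787475586, 51.67860794067383), 0.6510159373283386)
L yaw 0.43 y@x=0.664: 0.1544
R yaw 1.30 y@x=0.665: 0.1006
```

View pics/wK.png

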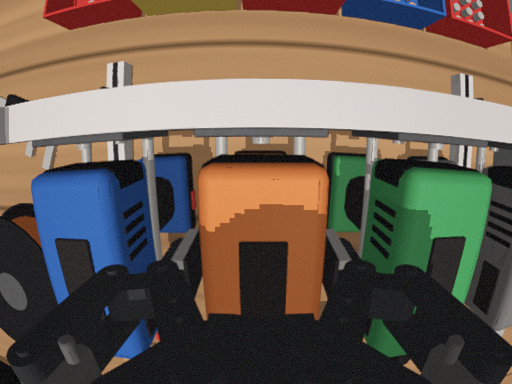

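```bash
python3 -m handwheel '[[0,0,0,0],[0,0,0,0]]' 78 ;python3 to.py; python3 -m handwheel '[[0,0,-2,0],[0,0,-4,0],[0,0,-6,0],[0,0,-8,0],[0,0,-8,0]]';python3 to.py;  python3 -c "
from h import *
snap('wrist','wL')"; python3 dm.py wL
```

```text
clock: 19.55
tool_pos: [0.6524, 0.1279, 0.1576]
tool_rot: [3.13, 0.031, 0.086]
force: [-0.6, -0.7, 0.0]
finger_gap: 0.783
t 19.55 tcp [0.6524 0.1279 0.1576] yaw 1.15 tilt z [ 0.055 -0.01  -0.998] F [-0.6 -0.7  0. ] gap 0.783
clock: 20.05
tool_pos: [0.6499, 0.1281, 0.1862]
tool_rot: [3.13, 0.031, 0.081]
force: [-0.0, -0.0, -0.1]
finger_gap: 0.784
t 20.05 tcp [0.6499 0.1281 0.1862] yaw 1.15 tilt z [ 0.052 -0.01  -0.999] F [-0.  -0.  -0.1] gap 0.784
top plane slope dz/dx -0.003 dz/dy 0.000 z mean 0.1907 11818 [0.6054 0.0946 0.1881] [0.6971 0.161  0.1933]
((651.0348510742188, 127.94416046142578), (91.449462890625, 66.49581909179688), 1.0819778442382812)
L yaw 0.90 y@x=0.651: 0.1543
R yaw 0.30 y@x=0.652: 0.1005
```

View pics/wL.png

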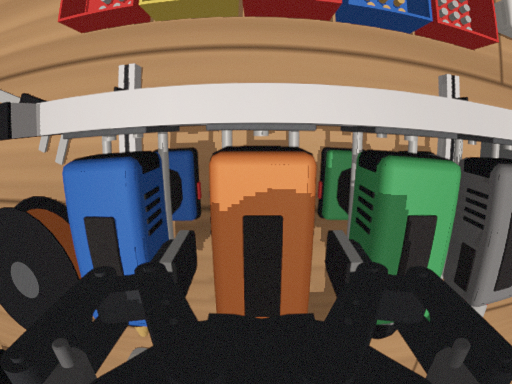

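The driver hangs level and the fingers are clear of it. I'll go up, back away, and check everything.

```bash
python3 -m handwheel '[[0,0,-15,0],[0,0,-20,0],[0,0,-20,0],[0,0,-15,0],[-10,0,-8,0]]';python3 -m handwheel '[[-30,0,0,0],[-40,0,0,0],[-40,0,0,0],[-40,0,0,0],[-40,0,0,0]]'; python3 -m handwheel '[[-40,0,0,0],[-40,0,0,0],[-20,0,0,0],[0,0,0,0],[0,0,0,0]]'; python3 - <<'E'
from h import *
for n in('top','scene'):
    snap(n,n+'9')
a=cv2.imread('pics/top9.png');b=cv2.imread('pics/scene9.png')
cv2.imwrite('pics/ab9.png',np.hstack([cv2.resize(a[60:280,100:320],(400,400)),cv2.resize(b[130:330,170:370],(400,400))]))
def rng(P,ok,x0,x1,y0,y1,z0,z1):
    return P[ok&(P[...,0]>x0)&(P[...,0]<x1)&(P[...,1]>y0)&(P[...,1]<y1)&(P[...,2]>z0)&(P[...,2]<z1)]
B={'green':(.56,.7,0,.08,.18,.21),'grey':(.56,.7,-.09,-.01,.18,.21),'blue':(.56,.7,.18,.26,.18,.21),'spool':(.3,.7,.2,.5,.055,.075),'cone':(.42,.56,-.5,-.345,.03,.14),'bracket':(.42,.52,-.18,-.08,.02,.06),'bottle':(.32,.42,.25,.36,.03,.14),'trayplate':(.44,.5545,-.34,-.17,.065,.09),'driver':(.55,.7,.09,.165,.17,.21)}
for v in('top','scene'):
    for k,b in B.items():
        o=[]
        for t in('0','9'):
            s=load(v+t);q=rng(cloud(s),s['depth']>0,*b);o.append(np.r_[len(q),(q.mean(0).round(4) if len(q) else [])])
        print(v,k,*[list(map(float,i)) for i in o])
s=load('top9');P=cloud(s);h=cv2.cvtColor(s['img'],cv2.COLOR_RGB2HSV);m=cv2.inRange(h,(5,150,100),(16,255,255))>0
q=P[m&(P[...,2]>.18)&(P[...,2]<.21)&(P[...,0]>.55)];print(len(q),np.percentile(q[:,2],95),cv2.minAreaRect((q[:,:2]*1000).astype(np.float32)))
E
python3 to.py
```

```text
clock: 20.6
tool_pos: [0.6368, 0.1288, 0.2727]
tool_rot: [3.13, 0.031, 0.09]
force: [0.2, 0.5, 0.5]
finger_gap: 0.778
clock: 21.1
tool_pos: [0.4425, 0.1245, 0.2651]
tool_rot: [3.13, 0.029, 0.103]
force: [-0.6, -0.4, 0.7]
finger_gap: 0.781
clock: 21.6
tool_pos: [0.3309, 0.1225, 0.2576]
tool_rot: [3.131, 0.032, 0.104]
force: [0.6, 0.3, -0.9]
finger_gap: 0.781
top green [804.0, 0.639, 0.0411, 0.1915] [799.0, 0.6388, 0.0412, 0.1916]
top grey [763.0, 0.6418, -0.0462, 0.1915] [761.0, 0.6419, -0.0462, 0.1916]
top blue [745.0, 0.6371, 0.2161, 0.192] [757.0, 0.6368, 0.216, 0.1918]
top spool [3129.0, 0.5237, 0.422, 0.0668] [3093.0, 0.5257, 0.4234, 0.0669]
top cone [451.0, 0.4827, -0.4296, 0.0771] [452.0, 0.4827, -0.4296, 0.077]
top bracket [49.0, 0.4679, -0.1321, 0.0381] [45.0, 0.4685, -0.1279, 0.0366]
top bottle [360.0, 0.364, 0.2926, 0.0903] [114.0, 0.379, 0.2955, 0.0955]
top trayplate [238.0, 0.4663, -0.2526, 0.075] [240.0, 0.5429, -0.251, 0.0746]
top driver [0.0] [907.0, 0.6341, 0.127, 0.1899]
scene green [525.0, 0.651, 0.0326, 0.1911] [522.0, 0.6508, 0.0325, 0.1911]
scene grey [568.0, 0.6521, -0.055, 0.1915] [570.0, 0.6517, -0.0548, 0.1913]
scene blue [371.0, 0.6477, 0.2079, 0.1911] [370.0, 0.6485, 0.2079, 0.1912]
scene spool [498.0, 0.4992, 0.4318, 0.0675] [497.0, 0.4994, 0.4319, 0.0674]
scene cone [805.0, 0.5043, -0.4507, 0.0736] [798.0, 0.5044, -0.4506, 0.0738]
scene bracket [79.0, 0.4742, -0.1325, 0.0355] [78.0, 0.4743, -0.1324, 0.0358]
scene bottle [298.0, 0.3759, 0.2897, 0.0772] [296.0, 0.3761, 0.2893, 0.0776]
scene trayplate [299.0, 0.471, -0.2617, 0.0741] [326.0, 0.5475, -0.2595, 0.0742]
scene driver [0.0] [588.0, 0.6503, 0.1171, 0.1876]
667 0.19509502275696436 ((643.3511962890625, 127.95172119140625), (53.34130096435547, 105.19593811035156), 89.86540222167969)
t 21.70 tcp [0.3316 0.1225 0.2576] yaw 1.16 tilt z [ 0.066 -0.009 -0.998] F [-0.1  0.2 -0.1] gap 0.782
```

View pics/ab9.png

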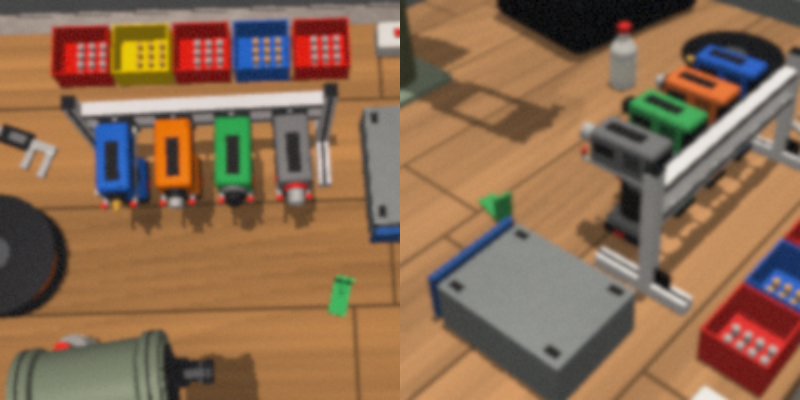

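The driver hangs in line with its neighbours, the tray is shut, and nothing else has moved. Handing in.

```bash
python3 -c "
from rig import bot
print(bot.finish_job())"
```

```text
the job is handed in; nothing more can be done
None
```

I pushed the bit tray home and hung the orange screwdriver on the empty hook, nose out, then handed the job in at about 21.7 s. The hand-in gives no verdict, so the checks below are my own measurements.

- **Tray:** I pressed it to its stop at about 18 N and backed off. It stayed shut on its own, with its face at x ≈ 0.537 m against a predicted home of 0.538 m. The final pictures still showed it shut.
- **Screwdriver:** I lowered it until it touched the prongs at roughly 10 N, then opened the fingers part way and lifted clear.
    - **Position:** it hangs at (0.643, 0.128) m. My estimate of the seat is (0.643–0.646, 0.128) m, so it is within about 3 mm along and 1 mm across.
    - **Attitude:** it is in line to about 1°. The top is level, and its height matches the neighbours' within measuring error.
- **Neighbours and other bench things:** the neighbours, nose cone and bracket measured within about 1 mm of their start in the clearest views. The spool and bottle did so in the scene view.
- **Readings that disagreed:** the bottle (about 15 mm), bracket (4 mm) and spool (2 mm) looked shifted in the top view. The arm covered part of the bottle there, and the bracket had few points. The scene view showed all three unmoved.
- **Arm:** the tool picked up a tilt of up to about 0.06 rad during the moves. The screwdriver did not take it on.

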